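Spin the brazing turntable and brake it with the branch facing the torch

ROBOT

A 6-joint arm with a two-finger parallel gripper is mounted at the origin on the work surface. World frame = base frame: x ahead of the robot, y to its left, z up, the work surface at z = 0. Lengths are in m, angles in rad, forces in N, time in s.
With the tool pointing down it reaches from about 0.425 to 0.95 m from the base axis. Payload 3.5 kg.
Tool frame: the origin (TCP) lies at the very end of the fingers, on their centre line; the grasp point (between the pads) lies robot.grip_depth behind it (robot.grip_depth is the distance from the TCP to the grasp point, in m); z points along the fingers, y is the direction in which the jaws open and shut (so a half turn about z gives the same grasp; the last joint's range is limited). The gripper opens to 85 mm and grips with 20 to 120 N. Pads are 22 mm wide; open, the fingers measure 114 mm over their backs; the gripper's body (76 mm by 85 mm) begins 54 mm behind the grasp point. The pads swing forward as they close: fully open they stand 13 mm farther back than shut.
Start: joints at [0.985, 0.286, 1.577, -0, 1.279, -0.15], TCP at [0.285, 0.612, 0.231] pointing down, gripper open.
Joint ranges: [-2.77, 2.77], [-0.9, 2.22], [0.21, 2.48], [-1.53, 4.67], [0.24, 2.81], [-2.84, 2.84]. Speed limits (rad/s): [2.79, 2.79, 3.14, 3.14, 3.14, 3.14].

INTERFACE

Orientations are given as a unit quaternion [w, x, y, z].
In Python, from rig import robot, read_camera, order, spot_in, landmark_of gives the robot as it stands.
- The arm moves only by the tool arm_command, never from a script. Its argument "motion" is a list that holds one entry, the list of rows, each a list of 5 numbers: the shift along the tool's x, y, z in m, then the turn about the tool's z in rad, then the finger opening in m, from 0 to 0.0854. A call has 1 to 10 rows; each row shifts and turns the commanded pose from where the row before left it, along the tool's axes as they then stand; what a row does not reach is not made up. A row lasts 1/12 s, in which the tool goes at most 41.7 mm and 7.16 degrees, less where a joint would pass 70% of its speed; a pose out of reach is approached as far as the arm can. A call with a gripper value outside its range is refused whole. The fingers move at their own pace and stop on an object; the grip force is fixed at half the most. Time passes only in rows, so rows that do not move let the fingers close. It gives the time, the measured TCP pose, the force and the opening at its end, in the units of the state.
- robot.get_state(): the state, without advancing time (a new reading comes with each control period).
- read_camera(name): name is "scene" or "top"; returns a dict with "color" (384x512x3 uint8, red, green, blue), "fx", "fy", "cx", "cy" (pixels), "world_from_camera" (4x4, takes a point from camera to world coordinates). Camera axes: x right, y down, z forward; pixel columns grow to the right and rows downward; lengths in m; the calibration is good to about 2 mm. A picture is of the moment at which its call begins. There is no depth.
- order.finish_job(): hands the job in, once; it reports no verdict.
Trained networks look in a picture, given as the dict that the camera call returned (one of the last four; its "shot" number tells which), for a name from the list of things; names that differ only in an ending like _2 or _b are one class to them, and where a whole thing is asked for, a point or a joint stands for the part that bears it (a point fixed in the world has none). Each returns a list of dicts, best first, with "p" (0 to 1); they miss things now and then, are a little off and sometimes report something else, mostly with a low value. They report only what shows in the picture. A call takes as long as a camera call. They do not tell look-alikes from the thing itself.
- spot_in(picture, target): "location" ([x, y, z] in m, in world coordinates, good to about 4 mm: the middle of the surface that is visible of it).
- landmark_of(picture, target): "location" ([x, y, z] in m, in world coordinates, good to about 4 mm: a listed point, or the origin of a listed thing).
The state is a dict: "time": time; "qpos": joint angles; "dq": joint speeds; "joint_efforts": joint torques, N m; "position": TCP position; "orientation": TCP orientation; "force": force on the tool from outside, world axes, zero at the start; "ft_torque": the same for the moment, N m; "opening": opening from 0.0 (shut) to 1.0 (fully open).
Only numpy, scipy, OpenCV 4.12 (cv2) and the standard library are available. Lean on these libraries where they do the work, as an engineer would, in place of code of your own. Each camera call takes 0.05 s, during which the arm holds its last target.

TASK

Check that the brazing turntable runs freely and set it ready for work: with a fingertip flick it round, a quarter turn a second or faster, and let it spin untouched for at least two seconds. Then, as the branch of the clamped copper tee comes round to the torch, brake the disc with a fingertip so that it stops with the branch pointing straight at the burner nozzle, and take the hand away. Nothing is picked up: do not touch the tee itself, and leave the torch and the other things on the bench where they are.

Things in the scene. Friction and masses are not known exactly. Their poses are not given: they have to be found in the camera images.
- turntable: Brazing turntable, bolted down: cast foot 170 mm across carrying a free-running steel disc, 240 mm across, 10 mm thick, its flat top 74 mm above the bench. From 78 to 120 mm off the axis the disc's top is flat and bare: the place for a braking fingertip. Origin on the bench under the vertical spindle axis; z up, x from the spindle toward the torch.
- platter (a joint): Turn of the disc with its jaws and tee, rad, anticlockwise seen from above, counting past full turns, no stops. 0: branch along the turntable's x, at the torch. Moment of inertia about 0.028 kg m2, up to a fifth more or less from run to run. The bearing is free: left alone the disc slows by only 0.08 to 0.2 rad/s each second; at rest it stays where it is left.
- rear_jaw (a point): One of three identical dark steel clamping jaws on the disc, 60, 180 and 300 degrees round from the branch; this is the one opposite it. Point: 68 mm off the axis, on the jaw's top, 88 mm above the bench. Each is 20 mm wide, 36 to 78 mm off the axis, lengthwise radial; the outer 20 mm 14 mm high over the disc (screw head 6 mm more), the rest 24 mm. A flick on a jaw's side spins the disc.
- tee: Copper pipe tee clamped upright amid the jaws; not to be touched. Origin on the axis on the disc's top; z up, x along its one branch. Upright tube 48 mm across, 60 mm high; round foot 72 mm across, 10 mm high. The level branch, 22 mm thick (29 mm at its root, 26 mm at its brass end), has its centre line 34 mm above the disc and ends 75 mm off the axis.
- branch_tip (a point): Centre of the open end of the tee's branch, 75 mm off the spindle axis and 108 mm above the bench.
- torch: Unlit torch standing loose beside the turntable: black foot 130 mm across, blue gas cartridge 90 mm across and 106 mm high, brass valve with black knob, thin brass tube bent forward and down to a steel burner; 170 mm high in all. Origin under the middle of the foot, 245 mm from the spindle axis; z up; the burner points along its -x axis, toward the spindle axis.
- nozzle_tip (a point): Mouth of the torch's burner nozzle (22 mm thick), 136 mm off the spindle axis and 114 mm above the bench.
- flux_tin: Bystander: small metal tin, 60 mm across, 52 mm high. Origin at the centre of its underside.
- elbow: Bystander: copper pipe elbow lying flat, about 60 by 60 mm, 32 mm high. Origin on the bench near its middle.
- union_nut: Bystander: brass union nut, 37 mm across, 28 mm high. Origin at the centre of its underside.
- wire_brush: Bystander: wire brush with wooden handle, 220 mm long, 26 mm wide, 25 mm high. Origin on the bench under its middle, x along it.
- firebrick: Bystander: thin firebrick 228 by 114 by 32 mm lying flat. Origin at the centre of its underside, x along it.
- hammer: Bystander: hammer, 300 mm long, lying flat. Origin under it.
- oil_bottle: Bystander: white plastic bottle with red cap, 56 mm across, 170 mm high. Origin at the centre of its underside.
There are look-alikes about, which are no part of the job. Leave any brown or turquoise look-alike of the turntable alone.

How it is judged:
On the way, in this order (a step that is already met when the one before it is completed fails the run):
1. the disc spins by itself, faster than 1 rad/s and untouched, for 2 s ((velocity of joint platter above 1 rad/s or velocity of joint platter below -1 rad/s) and contact force between the fingers and turntable below 0.05 N), for 2 s.
2. a finger is on the disc while the branch is within about 50 degrees of the nozzle (contact force between the fingers and turntable above 0.1 N and horizontal distance between branch_tip and nozzle_tip below 0.107 m).
3. the disc is at rest with the branch pointing at the nozzle and the finger off it (y of branch_tip in the frame of torch between -0.01 and 0.01 m and horizontal distance between branch_tip and nozzle_tip below 0.08 m and velocity of joint platter between -0.03 and 0.03 rad/s and contact force between the fingers and turntable below 0.05 N), for 0.2 s.
At the end, for the whole second after the job is handed in: The disc stands still (under 0.03 rad/s), untouched, with the branch tip on the nozzle's side and at most 10 mm to either side of the nozzle's line (about 7.5 degrees); the torch stands within 12 mm of where it was (all of step 3 and distance of torch from where it was at the start of the episode below 0.012 m).
It fails at once if the tee is touched (contact force between any of the fingers, the arm and tee above 0.5 N).
It fails at once if the torch is shifted by more than 12 mm (distance of torch from where it was at the start of the episode above 0.012 m).
It fails at once if another thing on the bench is moved by more than 20 mm or lifted (distance of any of flux_tin, elbow, union_nut, wire_brush, firebrick, hammer, oil_bottle from where it was at the start of the episode above 0.02 m).
It also fails if it takes over 51 s, if anything falls off the work surface, if the arm or the gripper's body presses on something with over 40 N, if the wrist force passes 120 N, or if a joint passes its speed limit or range.

## Working session

There is one attempt and no reset: what is moved stays moved. The work goes in short steps, Python scripts to look and compute and a tool call to move; the robot and the scene stay as the last step left them, time stands still between calls to the robot, and variables do not carry over. Pictures are saved under pics/ and viewed, and the job is handed in when it is done.

Besides the shell and the picture viewer there is one more tool, called after ">>>" by a JSON object that holds its "api" and its "payload". arm_command: Moves the arm, as the interface text tells. Its arguments: {"type":"object","properties":{"motion":{"type":"array","items":{"type":"array","items":{"type":"array","items":{"type":"number"}}}}},"required":["motion"]}

```bash
mkdir -p pics; ls
python3 - <<'E'
from rig import robot, read_camera, spot_in, landmark_of
import cv2
s=robot.get_state(); print(s['time'],s['position'],s['orientation'],s['force'],s['opening'],robot.grip_depth)
for n in ['scene','top']:
    p=read_camera(n); cv2.imwrite(f'pics/{n}0.png',p['color'][:,:,::-1])
    print(n,p['fx'],p['cx'],p['cy'],p['world_from_camera'].tolist() if hasattr(p['world_from_camera'],'tolist') else p['world_from_camera'])
    for t in ['turntable','rear_jaw','tee','branch_tip','torch','nozzle_tip']:
        print(t,[(round(d['p'],2),[round(float(v),3) for v in d['location']]) for d in landmark_of(p,t)][:4])
E
```

```text
pics
0.0 [0.28454923 0.61135721 0.22993901] [-4.18992805e-04  2.16177053e-01  9.76353462e-01 -1.10579036e-03] [-0.069822    0.29046811 -0.28619714] 0.9976932436763553 0.0187
scene 468.09169221432484 250.7284852606512 189.84724993808015 [[-0.7288488892623954, 0.4266211154729763, -0.5355125773066084, 1.4367316761552327], [0.6845363265438553, 0.438336590926712, -0.582469785222026, 1.0124412324110925], [-0.013759151965769637, -0.7911102684754775, -0.611518788631912, 1.1115355122498116], [0.0, 0.0, 0.0, 1.0]]
turntable [(0.84, [0.574, 0.029, 0.002]), (0.76, [0.274, -0.214, 0.006]), (0.65, [0.641, -0.357, -0.001])]
rear_jaw [(0.65, [0.55, 0.092, 0.089]), (0.61, [0.206, -0.202, 0.088]), (0.6, [0.576, -0.349, 0.091])]
tee [(0.97, [0.571, 0.029, 0.074]), (0.79, [0.646, -0.353, 0.076]), (0.55, [0.27, -0.212, 0.077])]
branch_tip [(0.66, [0.714, -0.362, 0.111]), (0.58, [0.597, -0.041, 0.107]), (0.49, [0.348, -0.218, 0.111])]
torch [(0.89, [0.817, 0.01, -0.004])]
nozzle_tip [(0.78, [0.708, 0.017, 0.111])]
top 383.5946293629015 256.98209174591005 190.7637435830767 [[-0.061650261804368375, -0.975363573661871, 0.21181393814618685, 0.30389996876992953], [-0.9980790132791134, 0.0589423509584954, -0.019080946393637895, 0.04739103930053394], [0.006126048583235644, -0.21258339172435228, -0.9771237245567863, 1.2453716707595948], [0.0, 0.0, 0.0, 1.0]]
turntable [(0.92, [0.573, 0.032, 0.001]), (0.92, [0.641, -0.354, 0.003]), (0.74, [0.268, -0.213, -0.005])]
rear_jaw [(0.83, [0.203, -0.203, 0.086]), (0.8, [0.551, 0.095, 0.086]), (0.74, [0.576, -0.349, 0.086]), (0.54, [0.61, 0.496, -0.004])]
tee [(0.89, [0.641, -0.354, 0.071]), (0.89, [0.274, -0.211, 0.077]), (0.8, [0.568, 0.033, 0.08])]
branch_tip [(0.9, [0.345, -0.223, 0.108]), (0.77, [0.595, -0.043, 0.109]), (0.65, [0.715, -0.363, 0.108]), (0.53, [0.653, 0.214, -0.003])]
torch []
nozzle_tip [(0.56, [0.711, 0.021, 0.113])]
```

View pics/scene0.png

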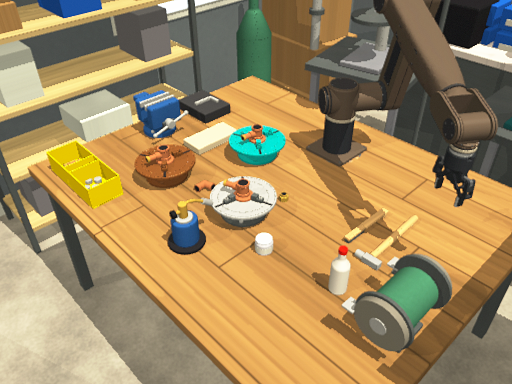

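View pics/top0.png

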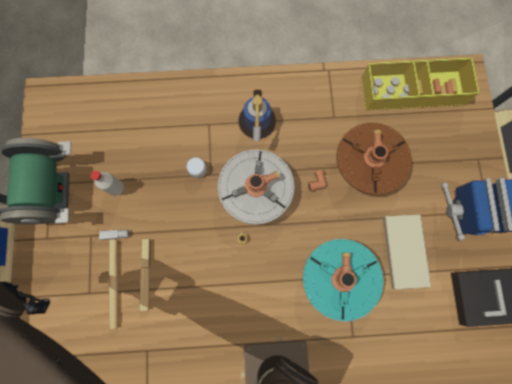

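The lookalikes are three turntables:
- Steel: scene px (243,200), top px (257,187).
- Brown: scene px (165,165), top px (375,158).
- Turquoise: scene px (257,145), top px (343,280).

I choose the steel one. The torch stands beside it at scene px (186,230) with its burner aimed at it, and all the detections fit: axis (0.572, 0.031), nozzle 136 mm off, branch at about −72° in the world. I'll check this in a close crop.

Run:
```python
import cv2
a=cv2.imread('pics/scene0.png')[150:270,150:310]; b=cv2.imread('pics/top0.png')[80:250,180:340]
cv2.imwrite('pics/crop0.png',cv2.hconcat([cv2.resize(a,(400,300),interpolation=2),cv2.resize(b,(282,300),interpolation=2)]))
```

```text
(no output)
```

View pics/crop0.png

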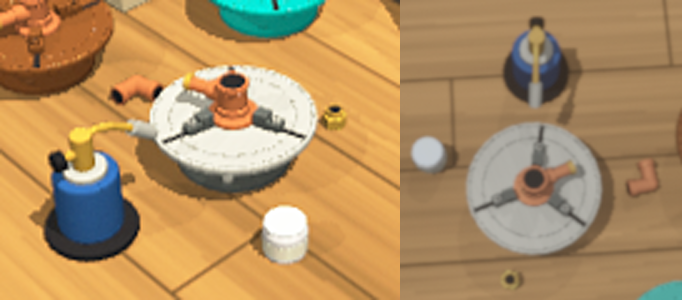

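>>> {"api": "arm_command", "payload": {"motion": [[[0,0,0,-0.109,0],[0,0,0,-0.109,0],[0,0,0,-0.109,0],[0,0,0,-0.109,0],[0,0,0,0,0]]]}}

```text
time: 1.12
position: [0.2849, 0.6119, 0.2314]
orientation: [0.0, -0.001, 1.0, 0.0]
force: [0.4, -0.2, 0.4]
opening: 0.302
```

The crop confirms it: bare steel disc, copper tee with its branch at top-crop px (570,170), and the torch nozzle at (536,95) aimed at it. Moving over.

>>> {"api": "arm_command", "payload": {"motion": [[[-0.0205,-0.0315,0,0,0],[-0.0205,-0.0315,0,0,0],[-0.0205,-0.0315,0,0,0],[-0.0205,-0.0315,0,0,0],[-0.0205,-0.0315,0,0,0],[-0.0205,-0.0315,0,0,0],[-0.0205,-0.0315,0,0,0],[-0.0205,-0.0315,0,0,0],[-0.0205,-0.0315,0,0,0],[-0.0205,-0.0315,0,0,0]]]}}

```text
time: 1.95
position: [0.4907, 0.2953, 0.2317]
orientation: [0.0, 0.001, 1.0, 0.0]
force: [0.6, 0.2, 0.2]
opening: -0.0
```

>>> {"api": "arm_command", "payload": {"motion": [[[-0.0205,-0.0315,0,0,0],[-0.0205,-0.0315,0,0,0],[-0.0205,-0.0315,0,0,0],[-0.0205,-0.0315,0,0,0],[-0.0205,-0.0315,0,0,0],[-0.0205,-0.0315,0,0,0],[0,0,0.03,0,0],[0,0,0.03,0,0],[0,0,0.03,0,0],[0,0,0,0,0]]]}}

```text
time: 2.78
position: [0.6085, 0.1073, 0.1338]
orientation: [-0.007, 0.002, 1.0, -0.0]
force: [-1.1, 0.1, -1.7]
opening: -0.001
```

```bash
cat > h.py <<'E'
from rig import robot, read_camera, spot_in, landmark_of
import cv2, numpy as np
C=np.array([0.572,0.031]); TX=-0.0865
def ang(p):  # platter angle estimates from landmarks near our table
    out=[]
    for t,r,off,z in [('branch_tip',.075,0,.108),('rear_jaw',.068,np.pi,.088)]:
        for d in landmark_of(p,t):
            l=np.array(d['location']); rel=l[:2]-C; R=np.hypot(*rel)
            if abs(R-r)<.015 and abs(l[2]-z)<.02:
                a=np.arctan2(rel[1],rel[0])-off-TX
                out.append((t,round(d['p'],2),round(float(np.degrees((a+np.pi)%(2*np.pi)-np.pi)),1)))
    return out
E
python3 - <<'E'
from h import *
a=[]
for n in ['scene','top']:
    p=read_camera(n); print(n,robot.get_state()['time'],ang(p)); a.append(p['color'][:,:,::-1])
print(robot.get_state()['position'])
cv2.imwrite('pics/p1.png',cv2.hconcat([cv2.resize(a[0][100:270,130:330],(400,340)),cv2.resize(a[1][80:250,160:360],(400,340))]))
E
```

```text
scene 2.8333 [('branch_tip', 0.68, -64.7), ('rear_jaw', 0.66, -64.9)]
top 2.9833 [('branch_tip', 0.83, -65.3), ('rear_jaw', 0.96, -63.7)]
[0.61472498 0.1082812  0.14449785]
```

View pics/p1.png

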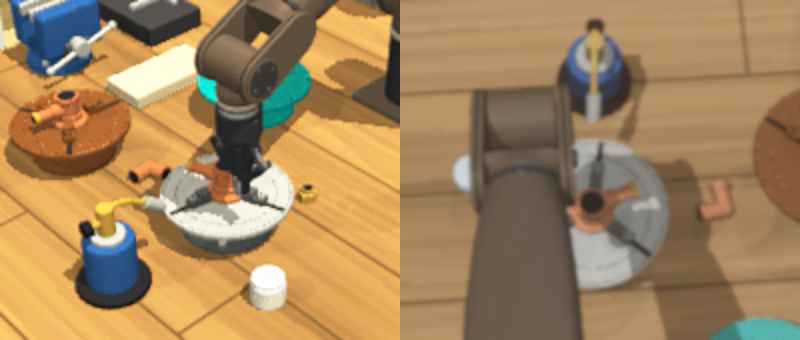

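>>> {"api": "arm_command", "payload": {"motion": [[[0,0,0.02,0,0],[0,0,0.02,0,0],[0,0,0.014,0,0],[0,0,0.008,0,0],[0,0,0,0,0],[0,0,0,0,0]]]}}

```text
time: 3.58
position: [0.6133, 0.1081, 0.0797]
orientation: [0.0, -0.0, 1.0, 0.0]
force: [0.4, 0.5, 0.2]
opening: -0.001
```

>>> {"api": "arm_command", "payload": {"motion": [[[0.006,0,0,0,0],[0.011,0,0,0,0],[0.013,0,0,0,0],[0.013,0,0,0,0],[0.013,0,0,0,0],[0.013,0,0,0,0],[0.013,0,0,0,0],[0.013,0,0,0,0],[0.013,0,0,0,0],[0.013,0,-0.015,0,0]]]}}

```text
time: 4.42
position: [0.4896, 0.1079, 0.0931]
orientation: [-0.002, -0.0, 1.0, -0.0]
force: [-1.3, -0.2, -0.9]
opening: -0.002
```

>>> {"api": "arm_command", "payload": {"motion": [[[0.008,0,-0.03,0,0]]]}}

```text
time: 4.5
position: [0.4799, 0.1079, 0.1219]
orientation: [-0.004, -0.0, 1.0, -0.0]
force: [0.6, -0.1, -0.4]
opening: -0.0
```

```bash
cat > track.py <<'E'
from h import *
import sys,json
n=int(sys.argv[1]); cam=sys.argv[2] if len(sys.argv)>2 else 'top'
f=open('obs.txt','a')
for i in range(n):
    t0=robot.get_state()['time']; p=read_camera(cam); o=ang(p)
    print(round(t0,3),o)
    for k in o: f.write(f"{t0} {k[2]} {k[1]} {k[0]}\n")
s=robot.get_state(); print(s['time'],s['position'],s['force'])
cv2.imwrite(f"pics/t{s['time']:.2f}.png",cv2.resize(p['color'][80:280,140:400,::-1],(650,500)))
E
python3 track.py 5
```

```text
4.5 [('branch_tip', 0.59, -1.1), ('rear_jaw', 0.86, 2.9)]
4.65 [('branch_tip', 0.79, 20.9), ('rear_jaw', 0.95, 25.8)]
4.8 [('branch_tip', 0.85, 41.9), ('rear_jaw', 0.67, 44.1)]
4.95 [('branch_tip', 0.65, 60.7), ('rear_jaw', 0.71, 62.1), ('rear_jaw', 0.17, -119.9)]
5.1 [('branch_tip', 0.88, 79.3), ('rear_jaw', 0.6, 80.2)]
5.25 [0.48393285 0.1079401  0.1239813 ] [-1.05766833 -0.14214715  0.04134807]
```

The disc spins at about 2.3 rad/s. I'll move over the braking spot, staying well above the disc, and watch.

>>> {"api": "arm_command", "payload": {"motion": [[[0.005,-0.025,0,0,0],[0.005,-0.026,0,0,0],[0.005,-0.026,0,0,0],[0,0,0,0,0],[0,0,0,0,0]]]}}

```text
time: 5.67
position: [0.469, 0.0301, 0.1243]
orientation: [0.0, 0.001, 1.0, 0.0]
force: [0.4, -0.2, -0.3]
opening: -0.002
```

```bash
cat > fit.py <<'E'
from h import *
from scipy.optimize import least_squares
import sys
n=int(sys.argv[1]); tmin=float(sys.argv[2]) if len(sys.argv)>2 else 0
O=[]
for i in range(n):
    t0=robot.get_state()['time']; p=read_camera('top' if i%2 else 'scene')
    for t,r,off,z in [('branch_tip',.075,0,.108),('rear_jaw',.068,np.pi,.088)]:
        for d in landmark_of(p,t):
            l=np.array(d['location']); rel=l[:2]-C; R=np.hypot(*rel)
            if abs(R-r)<.02 and abs(l[2]-z)<.02 and d['p']>.35: O.append((t0,*l[:2],r,off))
with open('xy.txt','a') as f:
    for o in O: f.write(' '.join(map(str,o))+'\n')
O=np.array([list(map(float,l.split())) for l in open('xy.txt')])
O=O[O[:,0]>=tmin]; T0=O[0,0]; T=O[-1,0]
def th(q,t): t=t-T; return q[0]+q[1]*t-.5*q[2]*t*t
def res(q):
    a=th(q,O[:,0])+O[:,4]
    fx=q[3]+O[:,3]*np.cos(a)-O[:,1]; fy=q[4]+O[:,3]*np.sin(a)-O[:,2]
    pri=[(q[2]-.14)/.06*.5,(q[3]-.572)/.003,(q[4]-.031)/.003]
    return np.r_[fx/.004,fy/.004,pri]
best=None
a0=np.arctan2(O[-1,2]-C[1],O[-1,1]-C[0])-O[-1,4]
for w in np.arange(.0,2.8,.1):
    s=least_squares(res,[a0,w,.14,*C],loss='soft_l1')
    if best is None or s.cost<best.cost: best=s
q=best.x; cov=np.linalg.inv(best.jac.T@best.jac)**1
print('n',len(O),'cost',best.cost,'q',q.round(4),'sd',np.sqrt(np.diag(cov)).round(4))
now=robot.get_state(); print('time',now['time'],'pos',now['position'].round(4),'F',now['force'].round(2))
tn=now['time']; tt=np.arange(tn,tn+14,.005); a=np.degrees(th(q,tt)-TX); w=q[1]-q[2]*(tt-T)
print('angle now',(a[0]+180)%360-180,'w now',w[0])
k=np.floor(a/360); i=np.where(np.diff(k)>0)[0]
print('zero crossings',[(round(tt[j],3),round(w[j],2)) for j in i if w[j]>.05])
E
python3 fit.py 12
```

```text
n 19 cost 3.38884255985885 q [-0.4024  1.9484  0.1119  0.5725  0.0289] sd [0.0317 0.0783 0.0859 0.0009 0.001 ]
time 7.4667 pos [0.469  0.0309 0.1243] F [-0.4  -0.4  -0.77]
angle now -1.4244653128175457 w now 1.9316196007768627
zero crossings [(np.float64(7.477), np.float64(1.93)), (np.float64(11.117), np.float64(1.52)), (np.float64(16.187), np.float64(0.96))]
```

>>> {"api": "arm_command", "payload": {"motion": [[[0,0,0.02,0,0],[0,0,0.012,0,0],[0,0,0.006,0,0],[0,0,0,0,0],[0,0,0,0,0],[0,0,0,0,0],[0,0,0,0,0],[0,0,0,0,0],[0,0,0,0,0],[0,0,0,0,0]]]}}

```text
time: 8.3
position: [0.4693, 0.0309, 0.0867]
orientation: [0.0, -0.0, 1.0, -0.0]
force: [-0.7, 0.5, -0.7]
opening: 0.002
```

```bash
python3 fit.py 6
python3 - <<'E'
from h import *
for n in ['scene','scene','top','scene','top']:
    p=read_camera(n)
    for t in ['torch','nozzle_tip','turntable']:
        print(n,t,[(round(d['p'],2),np.round(d['location'],4).tolist()) for d in landmark_of(p,t) if d['p']>.3 and abs(d['location'][1]-.03)<.1][:1])
E
python3 fit.py 8; python3 track.py 1
```

```text
n 29 cost 54.65434718818889 q [-3.5453  1.7055  0.1286  0.5727  0.0286] sd [0.03   0.0413 0.0242 0.0008 0.0008]
time 9.2 pos [0.469  0.031  0.0863] F [-0.42  0.3  -1.06]
angle now 176.40105676336884 w now 1.68623283713989
zero crossings [(np.float64(11.26), np.float64(1.42)), (np.float64(17.375), np.float64(0.63))]
scene torch [(0.79, [0.8151, 0.0092, -0.0043])]
scene nozzle_tip [(0.58, [0.7073, 0.017, 0.1139])]
scene turntable [(0.78, [0.5704, 0.0302, -0.0011])]
scene torch [(0.79, [0.8148, 0.0118, -0.0041])]
scene nozzle_tip [(0.74, [0.7115, 0.0186, 0.1158])]
scene turntable [(0.62, [0.5722, 0.0298, 0.0005])]
top torch [(0.65, [0.8189, 0.0127, 0.0016])]
top nozzle_tip [(0.91, [0.7099, 0.0195, 0.1148])]
top turntable [(0.97, [0.5715, 0.0294, 0.0018])]
scene torch [(0.93, [0.8146, 0.0114, -0.0016])]
scene nozzle_tip [(0.62, [0.7077, 0.0182, 0.1134])]
scene turntable [(0.61, [0.5735, 0.0292, -0.0002])]
top torch [(0.81, [0.8189, 0.011, 0.0017])]
top nozzle_tip [(0.95, [0.7092, 0.0194, 0.1123])]
top turntable [(0.7, [0.5723, 0.0284, 0.0026])]
n 43 cost 57.5650139806408 q [0.0641 1.5129 0.106  0.5725 0.0286] sd [0.0232 0.0225 0.008  0.0007 0.0007]
time 11.4 pos [0.469  0.0309 0.0863] F [-0.64 -0.01  0.29]
angle now 21.560745985042388 w now 1.4970320202901894
zero crossings [(np.float64(16.14), np.float64(0.99))]
11.4 []
11.55 [0.46903998 0.03094511 0.08634543] [-0.05765905  0.95199202 -0.28317876]
```

```bash
sed -i 's/C=np.array(.*$/C=np.array([0.5722,0.0293]); TX=-0.076/' h.py; sed -i 's/.572)\/.003/.5722)\/.002/; s/.031)\/.003/.0292)\/.002/' fit.py; python3 fit.py 14
```

```text
n 69 cost 104.53040879454089 q [-3.0963  1.2704  0.1066  0.5726  0.0284] sd [0.0204 0.0134 0.0033 0.0005 0.0005]
time 13.65 pos [0.469  0.031  0.0863] F [-1.19  0.08  0.1 ]
angle now -162.20209191602365 w now 1.2543781558473142
zero crossings [(np.float64(16.175), np.float64(0.99))]
```

>>> {"api": "arm_command", "payload": {"motion": [[[0,0,0.005,0,0],[0,0,0.004,0,0],[0,0,0,0,0]]]}}

```text
time: 13.9
position: [0.4681, 0.0311, 0.0761]
orientation: [-0.001, -0.0, 1.0, 0.0]
force: [-0.7, -0.2, -0.5]
opening: -0.0
```

```bash
python3 fit.py 2
python3 - <<'E'
from h import *
O=np.array([list(map(float,l.split())) for l in open('xy.txt')])
for o in O[-24:]: 
    a=np.degrees(np.arctan2(o[2]-C[1],o[1]-C[0])-o[4]-TX); print(round(o[0],2),round((a+180)%360-180,1),round(np.hypot(o[2]-C[1],o[1]-C[0])-o[3],3),o[3])
E
```

```text
n 74 cost 154.65516992603978 q [-2.4001  1.2187  0.1052  0.5726  0.0284] sd [0.0207 0.0121 0.0027 0.0005 0.0005]
time 14.2 pos [0.4692 0.031  0.0774] F [ 0.19 -0.13  0.22]
angle now -122.75513906473712 w now 1.2028670881227475
zero crossings [(np.float64(16.145), np.float64(1.0))]
12.0 72.5 0.002 0.068
12.15 80.7 -0.0 0.075
12.15 81.3 0.002 0.068
12.3 94.2 -0.003 0.075
12.3 95.5 0.002 0.068
12.45 107.9 0.0 0.075
12.45 107.6 0.0 0.068
12.6 118.7 -0.002 0.075
12.6 119.1 -0.002 0.068
12.75 131.6 -0.001 0.075
12.75 130.6 0.004 0.068
12.9 143.3 0.0 0.068
13.05 153.1 -0.003 0.075
13.05 151.2 -0.003 0.068
13.2 -14.2 -0.005 0.075
13.2 165.3 -0.0 0.068
13.35 175.9 -0.002 0.075
13.35 173.8 0.001 0.068
13.5 -172.2 0.001 0.068
13.9 -141.8 -0.002 0.075
13.9 -143.1 -0.003 0.068
14.05 -131.6 0.002 0.075
14.05 45.5 -0.005 0.075
14.05 -132.9 -0.001 0.068
```

```bash
python3 fit.py 7 12.5
```

```text
n 30 cost 98.69863922591561 q [-1.1174  1.1626  0.0827  0.5727  0.0284] sd [0.0271 0.0532 0.0408 0.0008 0.0008]
time 15.25 pos [0.469  0.0309 0.0773] F [ 0.28  0.81 -0.3 ]
angle now -49.728464340029745 w now 1.1502143009206272
zero crossings [(np.float64(16.025), np.float64(1.09)), (np.float64(24.63), np.float64(0.37))]
```

```bash
python3 fit.py 1 4; tail -14 xy.txt | python3 -c "
from h import *
import sys
for l in sys.stdin:
    o=list(map(float,l.split())); a=np.degrees(np.arctan2(o[2]-C[1],o[1]-C[0])-o[4]-TX); print(round(o[0],2),round((a+180)%360-180,1),o[3])"
```

```text
n 89 cost 159.03010205837666 q [-0.9703  1.1099  0.1023  0.5726  0.0284] sd [0.0171 0.0088 0.0018 0.0005 0.0005]
time 15.4 pos [0.469  0.0309 0.0773] F [-0.23  1.12 -0.47]
angle now -41.76956152467909 w now 1.094536274850838
zero crossings [(np.float64(16.085), np.float64(1.02))]
14.2 -124.3 0.068
14.35 -110.9 0.075
14.35 -111.1 0.068
14.5 -101.2 0.068
14.65 -89.5 0.075
14.65 -92.5 0.068
14.8 -79.0 0.075
14.8 -77.5 0.068
14.95 -69.8 0.075
14.95 -70.9 0.068
15.1 -59.4 0.075
15.1 -59.4 0.068
15.25 -51.0 0.075
15.25 -49.5 0.068
```

>>> {"api": "arm_command", "payload": {"motion": [[[0,0,0,0,0],[0,0,0,0,0],[0,0,0,0,0],[0,0,0,0,0],[0,0,0,0,0],[0,0,0,0,0],[0,0,0.006,0,0],[0,0,0.002,0,0],[0,0,0,0,0],[0,0,0,0,0]]]}}

```text
time: 16.23
position: [0.4702, 0.0306, 0.0739]
orientation: [-0.001, -0.001, 1.0, -0.0]
force: [-11.8, 0.3, 28.2]
opening: 0.001
```

```bash
python3 track.py 2; python3 track.py 2 scene
```

```text
16.233 [('branch_tip', 0.57, -8.8)]
16.383 [('branch_tip', 0.92, -11.9)]
16.5333 [0.47015362 0.03061224 0.0739063 ] [-11.86112369   0.07971715  26.39392996]
16.533 [('branch_tip', 0.89, -6.2), ('rear_jaw', 0.6, -5.9)]
16.683 [('branch_tip', 0.78, -6.1), ('rear_jaw', 0.83, -3.7)]
16.8333 [0.47016189 0.03058816 0.0739185 ] [-11.88883606   0.39375753  26.93275904]
```

The disc stopped a little short of the nozzle line, at about −6° to −10°. I'll measure it more closely before dragging it in under the finger.

```bash
cat > m.py <<'E'
from h import *
for n in ['scene','top']*3:
    p=read_camera(n); r={}
    for t in ['branch_tip','rear_jaw','tee','nozzle_tip','torch']:
        for d in landmark_of(p,t):
            l=np.array(d['location'])
            if np.hypot(*(l[:2]-C))<(.1 if t in('branch_tip','rear_jaw','tee') else .3) and t not in r: r[t]=l
    print(n,{k:v.round(4).tolist() for k,v in r.items()},ang(p))
    cv2.imwrite(f'pics/m_{n}_{robot.get_state()["time"]:.1f}.png',cv2.resize(p['color'][80:250,160:340,::-1],(635,600),interpolation=2))
E
python3 m.py; ls pics
```

```text
scene {'branch_tip': [0.6449, 0.0178, 0.108], 'rear_jaw': [0.5059, 0.0415, 0.0883], 'tee': [0.5701, 0.0285, 0.0757], 'nozzle_tip': [0.709, 0.0199, 0.1129], 'torch': [0.8175, 0.0093, -0.0044]} [('branch_tip', 0.62, -4.6), ('rear_jaw', 0.71, -6.1)]
top {'branch_tip': [0.6482, 0.0129, 0.1061], 'tee': [0.5699, 0.0308, 0.0746], 'torch': [0.8185, 0.0119, -0.0028]} [('branch_tip', 0.67, -7.8)]
scene {'branch_tip': [0.6471, 0.0171, 0.108], 'rear_jaw': [0.5041, 0.0414, 0.0884], 'tee': [0.5729, 0.0271, 0.0732], 'nozzle_tip': [0.7073, 0.0173, 0.1115], 'torch': [0.8128, 0.012, -0.0031]} [('branch_tip', 0.83, -4.9), ('rear_jaw', 0.81, -5.7)]
top {'branch_tip': [0.6471, 0.011, 0.1077], 'tee': [0.5692, 0.0319, 0.0764], 'nozzle_tip': [0.7095, 0.0226, 0.1143]} [('branch_tip', 0.94, -9.4)]
scene {'branch_tip': [0.6455, 0.0145, 0.1105], 'rear_jaw': [0.5065, 0.0419, 0.0907], 'tee': [0.5714, 0.0269, 0.0761], 'nozzle_tip': [0.6513, 0.2198, 0.0028], 'torch': [0.8138, 0.0116, -0.0019]} [('branch_tip', 0.96, -7.1), ('branch_tip', 0.17, 175.9), ('rear_jaw', 0.57, -6.5)]
top {'branch_tip': [0.6449, 0.0164, 0.1066], 'tee': [0.5705, 0.0312, 0.0778], 'nozzle_tip': [0.7093, 0.0217, 0.114], 'torch': [0.8195, 0.0112, -0.0011]} [('branch_tip', 0.59, -5.7)]
crop0.png
m_scene_17.2.png
m_scene_18.0.png
m_scene_18.8.png
m_top_17.6.png
m_top_18.4.png
m_top_19.2.png
p1.png
scene0.png
t11.55.png
t16.53.png
t16.83.png
t5.25.png
top0.png
```

About −6.5°, so I'll drag 12 mm along −y (anticlockwise) with the finger still down.

>>> {"api": "arm_command", "payload": {"motion": [[[0,-0.002,0,0,0],[0,-0.003,0,0,0],[0,-0.003,0,0,0],[0,-0.002,0,0,0],[0,-0.0015,0,0,0],[0,0,0,0,0],[0,0,0,0,0]]]}}

```text
time: 19.82
position: [0.4725, 0.0186, 0.074]
orientation: [0.003, -0.0, 1.0, -0.001]
force: [-4.9, -0.2, 20.6]
opening: -0.004
```

```bash
python3 m.py; ls -t pics|head -2
```

```text
scene {'branch_tip': [0.6483, 0.025, 0.1088], 'rear_jaw': [0.5044, 0.0343, 0.0893], 'tee': [0.574, 0.0313, 0.0752], 'nozzle_tip': [0.7097, 0.018, 0.115], 'torch': [0.814, 0.0097, -0.0024]} [('branch_tip', 0.58, 1.1), ('rear_jaw', 0.62, 0.1)]
top {'branch_tip': [0.6459, 0.0231, 0.1067], 'tee': [0.5694, 0.0326, 0.0785], 'nozzle_tip': [0.7093, 0.0218, 0.1118], 'torch': [0.8186, 0.0113, -0.0018]} [('branch_tip', 0.9, -0.5)]
scene {'branch_tip': [0.6478, 0.0226, 0.1069], 'rear_jaw': [0.5019, 0.0318, 0.0899], 'tee': [0.5719, 0.0279, 0.076], 'nozzle_tip': [0.7068, 0.0202, 0.1144], 'torch': [0.8175, 0.0095, -0.0035]} [('branch_tip', 0.66, -0.7), ('rear_jaw', 0.86, 2.3)]
top {'branch_tip': [0.6476, 0.022, 0.1055], 'nozzle_tip': [0.71, 0.0211, 0.1147], 'torch': [0.8218, 0.0115, 0.0013]} [('branch_tip', 0.84, -1.2)]
scene {'branch_tip': [0.6487, 0.0224, 0.1084], 'rear_jaw': [0.5027, 0.0332, 0.0878], 'tee': [0.574, 0.0317, 0.0751], 'nozzle_tip': [0.7078, 0.018, 0.1132], 'torch': [0.8136, 0.011, -0.0036]} [('branch_tip', 0.76, -0.8), ('rear_jaw', 0.93, 1.1)]
top {'branch_tip': [0.6499, 0.0187, 0.1069], 'tee': [0.5694, 0.0329, 0.0768], 'nozzle_tip': [0.7109, 0.0179, 0.1111], 'torch': [0.819, 0.0124, -0.001]} [('branch_tip', 0.6, -3.4)]
m_top_22.2.png
m_scene_21.8.png
```

Aligned to about 0°, and the sideways force is close to nil. Lifting straight up.

>>> {"api": "arm_command", "payload": {"motion": [[[0,0,-0.003,0,0],[0,0,-0.005,0,0],[0,0,-0.012,0,0],[0,0,-0.025,0,0],[0.01,0,-0.03,0,0],[0,0,-0.03,0,0],[0,0,-0.02,0,0],[0,0,0,0,0],[0,0,0,0,0],[0,0,0,0,0]]]}}

```text
time: 23.05
position: [0.4581, 0.0196, 0.1928]
orientation: [-0.001, -0.0, 1.0, 0.0]
force: [-0.0, -0.9, -0.2]
opening: -0.003
```

```bash
python3 m.py; python3 -c "
from rig import robot; s=robot.get_state(); print(s['time'],s['position'],s['force'])"; cp $(ls -t pics/m_top*|head -1) pics/lt.png; cp $(ls -t pics/m_scene*|head -1) pics/ls.png
```

```text
scene {'rear_jaw': [0.5046, 0.0323, 0.0861], 'tee': [0.575, 0.0306, 0.0736], 'nozzle_tip': [0.7105, 0.0198, 0.1137], 'torch': [0.817, 0.0087, -0.0056]} [('rear_jaw', 0.89, 1.8)]
top {'branch_tip': [0.6456, 0.0206, 0.1087], 'rear_jaw': [0.5051, 0.0341, 0.0878], 'tee': [0.5694, 0.0321, 0.0755], 'nozzle_tip': [0.7097, 0.0197, 0.1117], 'torch': [0.8173, 0.013, -0.0009]} [('branch_tip', 0.73, -2.4), ('rear_jaw', 0.81, 0.3)]
scene {'branch_tip': [0.6467, 0.0239, 0.1108], 'rear_jaw': [0.5043, 0.0351, 0.0902], 'tee': [0.5722, 0.0264, 0.0716], 'nozzle_tip': [0.7108, 0.0175, 0.1139], 'torch': [0.8147, 0.0102, -0.0033]} [('branch_tip', 0.67, 0.2), ('rear_jaw', 0.66, -0.5)]
top {'branch_tip': [0.5039, 0.0341, 0.0885], 'rear_jaw': [0.5041, 0.0387, 0.0897], 'tee': [0.5707, 0.0296, 0.0779], 'nozzle_tip': [0.7077, 0.0204, 0.1131], 'torch': [0.8196, 0.0095, 0.0008]} [('branch_tip', 0.65, -179.7), ('branch_tip', 0.54, -3.3), ('rear_jaw', 0.76, -3.5)]
scene {'branch_tip': [0.6483, 0.0233, 0.109], 'rear_jaw': [0.5053, 0.032, 0.0879], 'tee': [0.5746, 0.0281, 0.0759], 'nozzle_tip': [0.7102, 0.0176, 0.1136], 'torch': [0.8148, 0.012, -0.0045]} [('branch_tip', 0.97, -0.2), ('rear_jaw', 0.85, 2.0)]
top {'branch_tip': [0.6463, 0.0212, 0.1084], 'rear_jaw': [0.5087, 0.0348, 0.0885], 'tee': [0.5704, 0.0327, 0.0771], 'nozzle_tip': [0.7096, 0.0238, 0.1159], 'torch': [0.6502, 0.0199, 0.1072]} [('branch_tip', 0.56, -1.9), ('rear_jaw', 0.59, -0.6)]
25.45 [0.45902714 0.01944392 0.19435192] [ 0.20132374  0.90447313 -0.01962702]
```

View pics/lt.png

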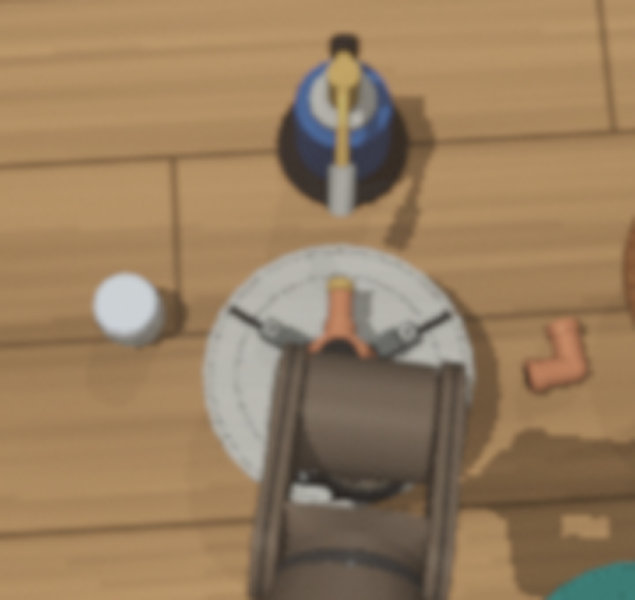

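View pics/ls.png

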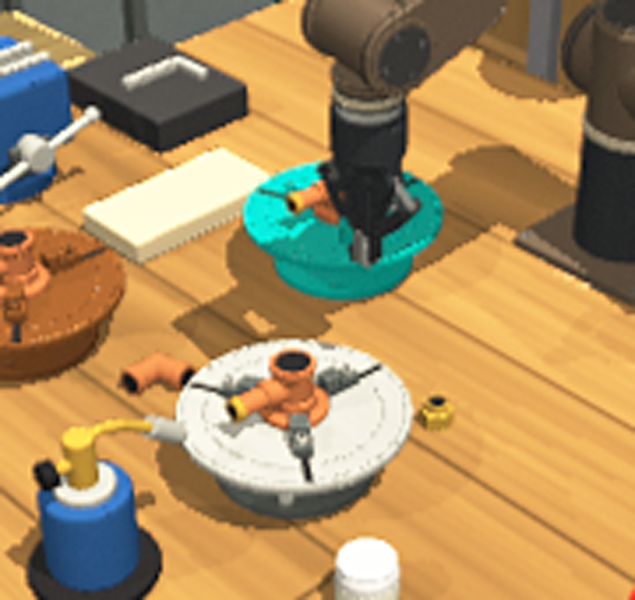

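Both views show the branch in line with the nozzle: in the top view the tip is at px (340,283) and the nozzle at (341,210). The disc is at rest, the hand is clear and the torch and bystanders look unmoved. Handing in.

```bash
python3 -c "
from rig import order; print(order.finish_job())"
```

```text
the job is handed in; nothing more can be done
None
```

The turntable is set: the disc stands still with the branch on the nozzle's line, and I handed the job in at about 25 s of the 51 s. No verdict was reported.

- **Spin:** I flicked the steel turntable's rear jaw anticlockwise to about 2.3 rad/s. The disc then ran untouched for about 11 s, slowing by about 0.1 rad/s each second.
- **Brake:** I braked it at about 1 rad/s with a fingertip on the bare rim, pressing with about 27 N. It stopped about 6.5° short of the nozzle line.
- **Correction:** With the same finger still down, I dragged the disc 12 mm round to the line and lifted straight off.

**Last checks:** The branch angle readings from both cameras scattered between about −3.5° and +2°, averaging near −0.7°, against a limit of about 7.5°. The top view tends to read 1–3° lower than the scene view. One top-view reading mistook the rear jaw for the branch, and I discounted it. The disc did not visibly move after the lift. The torch reads within a few millimetres of where it was, and the bystanders in view look unmoved; I did not measure those.

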